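Set the height stop on a concrete core and lock its clamp

ROBOT

A 6-joint arm with a two-finger parallel gripper is mounted at the origin on the work surface. World frame = base frame: x ahead of the robot, y to its left, z up, the work surface at z = 0. Lengths are in m, angles in rad, forces in N, time in s.
With the tool pointing down it reaches from about 0.325 to 0.9 m from the base axis. Payload 3.5 kg.
Tool frame: the origin (TCP) lies on the centre line of the jaws, within the pads' length; the fingertips stand ctrl.tips_ahead ahead of it and the grasp point (between the pads) lies 6 mm ahead of it (ctrl.tips_ahead is the distance from the TCP to the fingertips, in m); z points along the fingers, y is the line along which they close (so a half turn about z gives the same grasp; the last joint's range is limited). The gripper opens to 85 mm and grips with 20 to 120 N. Pads are 22 mm wide; open, the fingers measure 114 mm over their backs; the gripper's body (76 mm by 85 mm) begins 54 mm behind the grasp point. The pads swing forward as they close: fully open they stand 13 mm farther back than shut.
Start: joints at [1.076, 0.276, -0.026, 1.268, 0, 1.467], TCP at [0.239, 0.578, 0.256] pointing down, gripper open.
Joint ranges: [-3.12, 3.12], [-0.85, 1.88], [-1.08, 1.24], [-1.95, 2.15], [-1.57, 1.53], [-3.14, 3.14]. Speed limits (rad/s): [2.57, 2.57, 3.14, 3.14, 3.14, 3.14].

INTERFACE

Orientations are given as a unit quaternion [w, x, y, z].
In Python, from cell import ctrl gives the robot as it stands.
- The arm moves only by the tool play_rows, never from a script. Its arguments are lists of equal length, an entry for each row: "dp": the shift along the tool's x, y, z in m, a list of three; "turn": the turn, a rotation vector about the tool's x, y, z in units of 5 degrees (1.0 is 5 degrees), a list of three. In form: {"dp": [[dx, dy, dz], ...], "turn": [[wx, wy, wz], ...]}. A call has 1 to 10 rows; each row shifts and turns the commanded pose from where the row before left it, along the tool's axes as they then stand; what a row does not reach is not made up. A row lasts 1/12 s, in which the tool goes at most 41.7 mm and 7.16 degrees, less where a joint would pass 70% of its speed; a pose out of reach is approached as far as the arm can. A call is refused whole if a number of a shift passes 0.0417 or a number of a turn 1, either way. A call with a gripper value outside its range is refused whole. "grip" is the opening, from -1 (shut) to 1 (fully open), set as the call begins (left out, the last holds). The fingers move at their own pace and stop on an object; "force" is the grip in N (left out, the last holds). Time passes only in rows, so rows that do not move let the fingers close. It gives the time, the measured TCP pose, the force, the opening and the grip force at its end, in the units of the state.
- ctrl.read_state(): the state, without advancing time (a new reading comes with each control period).
- ctrl.read_camera(name): name is "scene" or "top"; returns a dict with "color" (480x640x3 uint8, red, green, blue), "K" (3x3 intrinsics, pixels), "world_from_camera" (4x4, takes a point from camera to world coordinates). Camera axes: x right, y down, z forward; pixel columns grow to the right and rows downward; lengths in m; the calibration is good to about 2 mm. A picture is of the moment at which its call begins. There is no depth.
- ctrl.close_job(): hands the job in; it is judged then, once.
The state is a dict: "time_s": time; "joint_pos": joint angles; "qvel": joint speeds; "joint_efforts": joint torques, N m; "position": TCP position; "eef_rot": TCP orientation; "contact_force": force on the tool from outside, world axes, zero at the start; "moment": the same for the moment, N m; "opening": finger opening in m; "finger_force": force on a finger pad.
Only numpy, scipy, OpenCV 4.12 (cv2) and the standard library are available. Lean on these libraries where they do the work, as an engineer would, in place of code of your own. Each camera call takes 0.05 s, during which the arm holds its last target. There are 200 camera calls.

TASK

Lower the stop of the core height stand by pushing its carriage down until the foot rests in light contact on the concrete core, pressing gently (the foot must never bear on the core with 15 N or more), and only then press the clamp lever fully down to lock it. The foot must stay in contact with the core; do not shift the core, leave everything else on the desk where it is, and let go at the end.

Things in the scene. Friction and masses are not known exactly. Their poses are not given: they have to be found in the camera images.
- stand: core height stand, fixed to the desk. Origin: on the desk under the foot's axis; z up. Base plate from 90 mm to -x to 150 mm to +x, 160 mm wide, 25 mm thick. A steel column, 28 mm thick, stands 100 mm along +x, its top 290 mm above the desk. A carriage slides up and down on it; its arm reaches back over the core with the grip knob on top and the stop foot below.
- knob_top (a point): centre of the top of the black grip knob (32 mm wide, 18 mm tall) on the carriage arm, straight above the foot; axes as the stand's; 86 mm clear to the column. The arm's upper side is 30 mm below it. It starts 237 to 257 mm above the desk
- carriage: the carriage with all it carries. Origin 52 mm below the knob's top, at the arm's underside. Friction holds it where it is left, clamp open or closed; a steady push of about 4 to 5 N on the knob or the clamp lever moves it down. Below hangs the stop foot, a steel disc 32 mm wide on a screwed stem; it gives 1 mm per 3 N and bottoms after 7 mm. Its underside is 78 to 118 mm below the knob's top: not measured, feel for it.
- core: the concrete core (grey cylinder 100 mm wide, 75 mm tall, 1.3 kg) that stands loose on the stand's base plate under the foot; origin at the centre of its underside; z up. Touching means 0.5 N or more, 15 N is too much
- clamp (a joint): clamp lever on the carriage: 0 raised (open), 0.7 rad pressed fully down (locked) against its end; stays where it is left; starts at 0 to 0.12. At 0 it rises 0.6 rad above level, at 0.7 it points 0.1 rad below level. Turning it takes about 0.2 N m, that is about 3 N pressed down at its end.
- clamp_pivot (a point): pivot of the clamp lever, on the carriage's side beside the column (100 mm along +x and 42 mm along -y of the foot's axis, 41 mm below the knob's top); axes as the stand's. The lever points from here to the stand's -y and swings up and down about the x axis.
- clamp_pad (a point): point on the upper face of the lever, 70 mm from the pivot; the lever is a flat steel bar 18 mm wide, 8 mm thick, with a round end 24 mm wide, 88 mm long from the pivot. This point's y axis points along the lever back to the pivot, its z axis out of the upper face
- spare_core: spare core: short grey concrete cylinder 94 mm wide, 55 mm tall, standing beside the stand; leave alone; origin at the centre of its underside
- washer: steel spacer ring 30 mm wide, 10 mm thick, lying on the stand's base plate near the column; leave alone; origin at the centre of its underside
- stapler: stapler, 130 x 34 x 50 mm, beside the stand; leave alone; origin at the centre of its underside
- calculator: desk calculator, 140 x 85 x 16 mm, on the left of the desk; leave alone; origin at the centre of its underside
- mug: white mug, 76 mm wide, 90 mm tall, near the column; leave alone; origin at the centre of its underside
- tape_measure: tape measure in a black case, 68 x 36 x 62 mm, far right of the desk; leave alone; origin at the centre of its underside
- tape_roll: roll of tape, 90 mm wide, 30 mm tall, far left of the desk; leave alone; origin at the centre of its underside

How it is judged:
By the outcome, as a careful person would: the job done as asked, in the order asked, and still so for the second after the job is handed in, with the robot touching nothing.
It also fails if it takes over 45 s, if anything falls off the work surface, if the arm or the gripper's body presses on something with over 40 N, if the wrist force passes 120 N, or if a joint passes its speed limit or range.

## Working session

There is one attempt and no reset: what is moved stays moved. The work goes in short steps, Python scripts to look and compute and a tool call to move; the robot and the scene stay as the last step left them, time stands still between calls to the robot, and variables do not carry over. Pictures are saved under pics/ and viewed, at most 10 in all, crops included, and the job is handed in when it is done.

Besides the shell and the picture viewer there is one more tool, called after "Emit:" as name(argument=value, ...), one argument or row to a line, values as JSON. play_rows: Moves the arm, as the interface text tells. Its arguments: {"type":"object","properties":{"dp":{"type":"array","items":{"type":"array","items":{"type":"number"}}},"turn":{"type":"array","items":{"type":"array","items":{"type":"number"}}},"grip":{"type":"number"},"force":{"type":"number"}},"required":["dp","turn"]}

```bash
mkdir -p pics; python3 - <<'E'
from cell import ctrl
import cv2,numpy as np
np.set_printoptions(precision=4,suppress=True)
for n in("scene","top"):
    c=ctrl.read_camera(n); cv2.imwrite(f"pics/{n}0.png",c["color"][:,:,::-1]); print(c["K"],c["world_from_camera"])
print(ctrl.read_state(),ctrl.tips_ahead)
E
```

```text
[[552.7179   0.     322.0893]
 [  0.     552.7179 233.5141]
 [  0.       0.       1.    ]] [[-0.4178  0.7542 -0.5066  1.1453]
 [ 0.9085  0.3418 -0.2404  0.3106]
 [-0.0082 -0.5607 -0.828   1.1567]
 [ 0.      0.      0.      1.    ]]
[[541.4332   0.     324.3184]
 [  0.     541.4332 248.0311]
 [  0.       0.       1.    ]] [[-0.0122 -0.997   0.0761  0.4381]
 [-0.9999  0.0116 -0.0077  0.0316]
 [ 0.0067 -0.0761 -0.9971  1.572 ]
 [ 0.      0.      0.      1.    ]]
{'time_s': 0.1, 'joint_pos': array([ 1.0756,  0.2771, -0.0278,  1.268 , -0.    ,  1.4674]), 'qvel': array([ 0.0006, -0.    ,  0.0039,  0.003 ,  0.0004,  0.0012]), 'joint_efforts': array([  0.0001, -44.6709,  29.6128,   0.0085,  -0.0001,  -0.    ]), 'position': array([0.2383, 0.577 , 0.2552]), 'eef_rot': array([-0.0003,  0.1946,  0.9809, -0.001 ]), 'contact_force': array([-0.5121, -0.391 , -0.569 ]), 'moment': array([0.0303, 0.0038, 0.0525]), 'finger_force': 0.0, 'opening': 0.08546266745310417} 0.025
```

View pics/scene0.png

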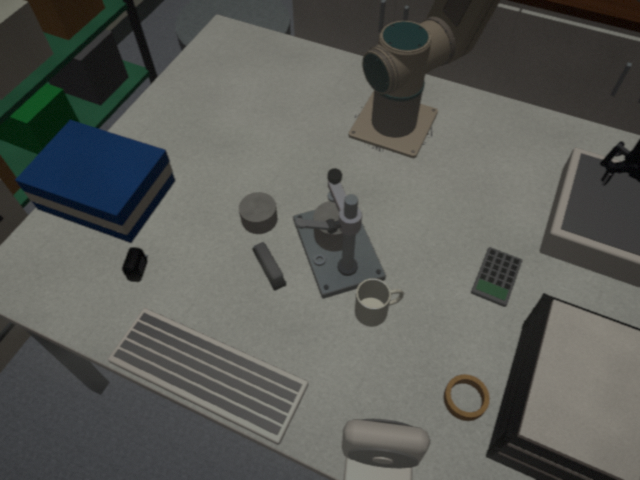

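View pics/top0.png

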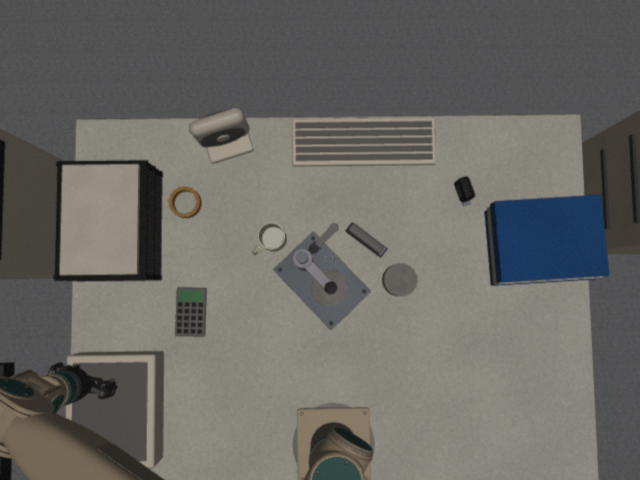

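The stand is at about (322,282) in the top view: knob (330,288), column top (303,258) and lever end (334,228). In the scene view the knob is at (335,176), the column top at (351,200) and the lever end near (300,220). I'll enlarge both views for precise pixels.

```bash
python3 - <<'E'
import cv2,numpy as np
a=cv2.imread("pics/top0.png")[218:338,262:382]; b=cv2.imread("pics/scene0.png")[160:300,280:400]
f=lambda i,s:cv2.resize(i,None,fx=s,fy=s,interpolation=cv2.INTER_CUBIC)
im=np.zeros((600,800,3),np.uint8); A=f(a,3.3333);B=f(b,3.3333)
im[:400,:400]=A[:400,:400]; im[:B.shape[0],400:]=B[:,:400]
cv2.imwrite("pics/crop.png",np.clip(im*1.5,0,255).astype(np.uint8))
E
```

```text
(no output)
```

View pics/crop.png

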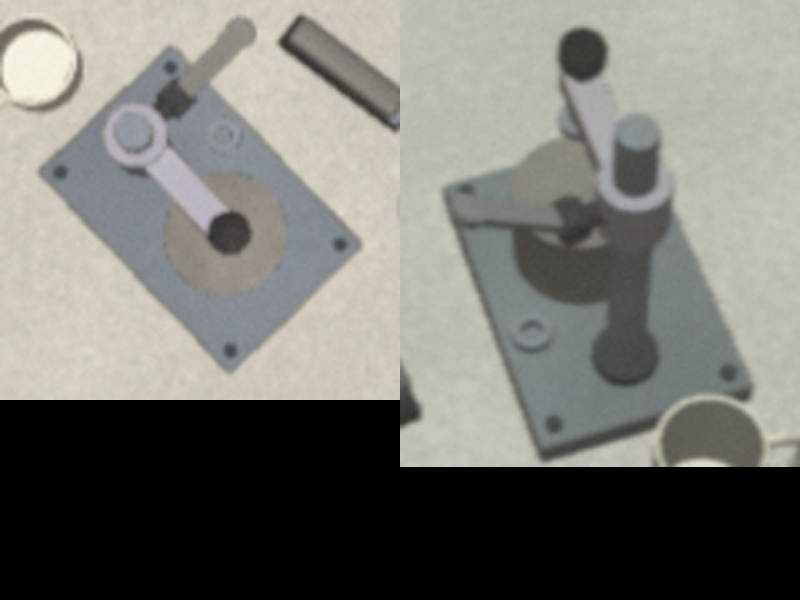

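```bash
cat > fit.py <<'E'
import numpy as np
from scipy.optimize import least_squares
from scipy.spatial.transform import Rotation as R
from cell import ctrl
np.set_printoptions(precision=4,suppress=True)
E
python3 - <<'E'
from fit import *
C={n:ctrl.read_camera(n) for n in("top","scene")}
def pr(n,p):
    T=C[n]["world_from_camera"];q=C[n]["K"]@(T[:3,:3].T@(p-T[:3,3]));return q[:2]/q[2]
t=lambda u,v:np.array([262+u/3.3333-.35,218+v/3.3333-.35]); s=lambda u,v:np.array([280+(u-400)/3.3333-.35,160+v/3.3333-.35])
def pts(p):
    x,y,w,h,a=p;r=R.from_euler('z',w).as_matrix();W=lambda *q:r@np.array(q)+[x,y,0]
    return dict(knob=W(0,0,h),col=W(.1,0,.29),end=W(.1,-.042-.076*np.cos(a),h-.041+.076*np.sin(a)),
     c1=W(.15,-.08,.025),c2=W(-.09,-.08,.025),c3=W(-.09,.08,.025),c4=W(.15,.08,.025))
obs=[("top","knob",t(230,231)),("top","col",t(134,131)),("top","end",t(242,31)),("top","c1",t(172,47)),("top","c2",t(360,243)),("top","c3",t(232,373)),("top","c4",t(39,171)),
("scene","knob",s(583,50)),("scene","col",s(638,130)),("scene","end",s(468,209))]
def f(p):
    P=pts(p);return np.concatenate([pr(n,P[k])-o for n,k,o in obs])
r=least_squares(f,[.4,0,.8,.247,.55],loss='soft_l1')
print(r.x);print(f(r.x).reshape(-1,2))
for k,v in pts(r.x).items():print(k,v)
E
```

```text
[0.4431 0.0072 0.7515 0.254  0.5749]
[[ 0.0105  0.2297]
 [-0.1016 -0.3728]
 [-0.6811  0.6847]
 [-0.108  -1.3781]
 [ 1.6431  0.3604]
 [-0.4665  0.5429]
 [-0.7471 -0.0623]
 [-0.648  -0.9093]
 [-0.4659  0.0182]
 [ 0.1376  0.7188]]
knob [0.4431 0.0072 0.254 ]
col [0.5162 0.0755 0.29  ]
end [ 0.5884 -0.0018  0.2544]
c1 [0.6073 0.0512 0.025 ]
c2 [ 0.4319 -0.1127  0.025 ]
c3 [0.3227 0.0042 0.025 ]
c4 [0.4981 0.1681 0.025 ]
```

Emit:
play_rows(
  dp=[
    [-0.02,-0.022,-0.006],
    [-0.02,-0.022,-0.006],
    [-0.02,-0.022,-0.006],
    [-0.02,-0.022,-0.006],
    [-0.02,-0.022,-0.006],
    [-0.02,-0.022,-0.006],
    [-0.02,-0.022,-0.006],
    [-0.02,-0.022,-0.006],
    [-0.02,-0.022,-0.006],
    [-0.02,-0.022,-0.006],
  ],
  turn=[
    [0,0,0],
    [0,0,0],
    [0,0,0],
    [0,0,0],
    [0,0,0],
    [0,0,0],
    [0,0,0],
    [0,0,0],
    [0,0,0],
    [0,0,0],
  ],
  grip=-1,
  force=30,
)

```text
time_s: 1.03
position: [0.3395, 0.2965, 0.3165]
eef_rot: [0.0, 0.194, 0.981, -0.0]
contact_force: [0.7, 0.5, 0.5]
opening: -0.0002
finger_force: 0.0
```

Emit:
play_rows(
  dp=[
    [-0.02,-0.022,0],
    [-0.02,-0.022,0],
    [-0.02,-0.022,0],
    [-0.02,-0.022,0],
    [-0.02,-0.022,0],
    [-0.02,-0.022,0],
    [-0.02,-0.022,0],
    [-0.02,-0.022,0],
    [-0.02,-0.022,0],
    [0,0,0],
  ],
  turn=[
    [0,0,0],
    [0,0,0],
    [0,0,0],
    [0,0,0],
    [0,0,0],
    [0,0,0],
    [0,0,0],
    [0,0,0],
    [0,0,0],
    [0,0,0],
  ],
)

```text
time_s: 1.87
position: [0.4318, 0.0425, 0.3162]
eef_rot: [0.001, 0.197, 0.98, -0.001]
contact_force: [-0.0, 0.1, 0.4]
opening: -0.0002
finger_force: 0.0
```

```bash
cat >> fit.py <<'E'
def to(p):
    s=ctrl.read_state();q=s["eef_rot"];r=R.from_quat([q[1],q[2],q[3],q[0]])
    print("t",s["time_s"],"pos",s["position"],"F",s["contact_force"],"M",s["moment"],"open",s["opening"],"dp",r.inv().apply(np.array(p)-s["position"]));print(r.as_matrix())
E
python3 -c "
from fit import *
to([.4431,.0072,.30])"
```

```text
t 1.8667 pos [0.4318 0.0425 0.3162] F [-0.03    0.0832  0.3534] M [-0.0251  0.     -0.0259] open -0.0001947508305020295 dp [-0.024  -0.0281  0.0163]
[[-0.9222  0.3868  0.0012]
 [ 0.3868  0.9222 -0.0021]
 [-0.0019 -0.0015 -1.    ]]
```

Emit:
play_rows(
  dp=[
    [-0.012,-0.014,0],
    [-0.012,-0.014,0],
    [0,0,0.01],
    [0,0,0.01],
    [0,0,0],
    [0,0,0],
  ],
  turn=[
    [0,0,0],
    [0,0,0],
    [0,0,0],
    [0,0,0],
    [0,0,0],
    [0,0,0],
  ],
)

```text
time_s: 2.37
position: [0.4404, 0.0121, 0.2949]
eef_rot: [-0.002, 0.194, 0.981, 0.0]
contact_force: [0.6, 0.4, -0.1]
opening: -0.0
finger_force: 0.0
```

```bash
python3 - <<'E'
from fit import *
import cv2
to([.4431,.0072,.279])
a=ctrl.read_camera("scene")["color"][100:260,260:420,::-1];b=ctrl.read_camera("top")["color"][208:368,242:402,::-1]
cv2.imwrite("pics/c1.png",cv2.resize(np.hstack([a,b]),None,fx=2.5,fy=2.5,interpolation=cv2.INTER_CUBIC))
E
```

```text
t 2.3667 pos [0.4404 0.0121 0.2949] F [ 0.5524  0.4375 -0.0915] M [-0.0199 -0.0631  0.0464] open -4.4466105719401004e-05 dp [-0.0044 -0.0035  0.0159]
[[-0.9246  0.3809 -0.0031]
 [ 0.3809  0.9246  0.0008]
 [ 0.0031 -0.0005 -1.    ]]
```

View pics/c1.png

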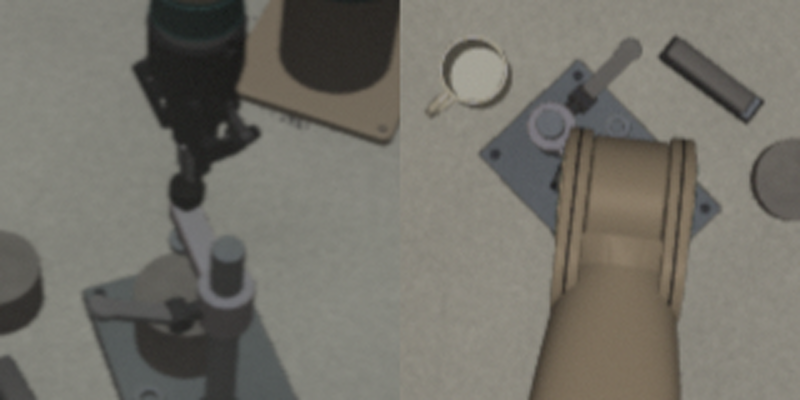

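The scene half (left) shows the shut fingertips just above the knob at about (187,185), with the foot visible below the arm at about (176,243). I'll estimate the foot's height from the first picture, then start down.

```bash
python3 - <<'E'
from fit import *
c=ctrl.read_camera("scene");T=c["world_from_camera"]
for d in(.078,.088,.098,.108,.118):
    a=np.linspace(0,6.28,60);P=np.c_[.4431+.016*np.cos(a),.0072+.016*np.sin(a),np.full(60,.254-d)]
    q=(P-T[:3,3])@T[:3,:3]@c["K"].T;q=q[:,:2]/q[:,2:]
    u=(q-[280-.35,160-.35])*3.3333+[400,0];print(d,"left",u[:,0].min(),"bottom",u[:,1].max())
E
```

```text
0.078 left 555.9372079432707 bottom 141.24000633400433
0.088 left 555.962090449091 bottom 150.27153250272858
0.098 left 555.986645314099 bottom 159.18324165755735
0.108 left 556.0108789672913 bottom 167.97750242082537
0.118 left 556.0347976705576 bottom 176.65662139091083
```

Emit:
play_rows(
  dp=[
    [-0.004,-0.003,0.004],
    [0,0,0.004],
    [0,0,0.004],
    [0,0,0.004],
    [0,0,0.004],
    [0,0,0.004],
  ],
  turn=[
    [0,0,0],
    [0,0,0],
    [0,0,0],
    [0,0,0],
    [0,0,0],
    [0,0,0],
  ],
)

```text
time_s: 3.02
position: [0.4444, 0.0069, 0.2725]
eef_rot: [0.0, 0.195, 0.981, 0.0]
contact_force: [-2.0, 0.0, 4.3]
opening: 0.0003
finger_force: 2.1
```

Emit:
play_rows(
  dp=[
    [0,0,0.003],
    [0,0,0.003],
    [0,0,0.003],
    [0,0,0.003],
    [0,0,0.003],
    [0,0,0.003],
    [0,0,0.003],
    [0,0,0.003],
  ],
  turn=[
    [0,0,0],
    [0,0,0],
    [0,0,0],
    [0,0,0],
    [0,0,0],
    [0,0,0],
    [0,0,0],
    [0,0,0],
  ],
)

```text
time_s: 3.68
position: [0.4444, 0.0069, 0.248]
eef_rot: [0.0, 0.195, 0.981, 0.0]
contact_force: [-0.8, 0.8, 3.9]
opening: 0.0001
finger_force: 2.1
```

Emit:
play_rows(
  dp=[
    [0,0,0.001],
    [0,0,0.001],
    [0,0,0.001],
  ],
  turn=[
    [0,0,0],
    [0,0,0],
    [0,0,0],
  ],
)

```text
time_s: 3.93
position: [0.4444, 0.0069, 0.2453]
eef_rot: [0.0, 0.195, 0.981, 0.0]
contact_force: [-0.1, 0.5, 4.3]
opening: 0.0001
finger_force: 2.0
```

Emit:
play_rows(
  dp=[
    [0,0,0.001],
    [0,0,0.001],
    [0,0,0.001],
    [0,0,0.001],
  ],
  turn=[
    [0,0,0],
    [0,0,0],
    [0,0,0],
    [0,0,0],
  ],
)

```text
time_s: 4.27
position: [0.4444, 0.0069, 0.2413]
eef_rot: [0.0, 0.195, 0.981, 0.0]
contact_force: [-0.4, 0.6, 4.2]
opening: -0.0002
finger_force: 2.0
```

Emit:
play_rows(
  dp=[
    [0,0,0.001],
    [0,0,0.001],
    [0,0,0.001],
    [0,0,0.001],
  ],
  turn=[
    [0,0,0],
    [0,0,0],
    [0,0,0],
    [0,0,0],
  ],
)

```text
time_s: 4.6
position: [0.4444, 0.0069, 0.2372]
eef_rot: [0.0, 0.195, 0.981, 0.0]
contact_force: [-0.8, 0.1, 3.7]
opening: -0.0001
finger_force: 2.0
```

Emit:
play_rows(
  dp=[
    [0,0,0.001],
    [0,0,0.001],
    [0,0,0.001],
    [0,0,0.001],
  ],
  turn=[
    [0,0,0],
    [0,0,0],
    [0,0,0],
    [0,0,0],
  ],
)

```text
time_s: 4.93
position: [0.4444, 0.0069, 0.2332]
eef_rot: [0.0, 0.195, 0.981, 0.0]
contact_force: [0.3, -0.5, 4.6]
opening: -0.0003
finger_force: 2.0
```

Emit:
play_rows(
  dp=[
    [0,0,0.001],
    [0,0,0.001],
    [0,0,0.001],
  ],
  turn=[
    [0,0,0],
    [0,0,0],
    [0,0,0],
  ],
)

```text
time_s: 5.18
position: [0.4444, 0.0068, 0.2302]
eef_rot: [0.0, 0.195, 0.981, -0.0]
contact_force: [-0.1, -0.0, 3.1]
opening: 0.0001
finger_force: 2.0
```

Emit:
play_rows(
  dp=[
    [0,0,0.001],
    [0,0,0.001],
    [0,0,0.001],
  ],
  turn=[
    [0,0,0],
    [0,0,0],
    [0,0,0],
  ],
)

```text
time_s: 5.43
position: [0.4444, 0.0068, 0.2272]
eef_rot: [0.0, 0.195, 0.981, -0.0]
contact_force: [-0.9, -0.5, 3.9]
opening: 0.0001
finger_force: 2.0
```

Emit:
play_rows(
  dp=[
    [0,0,0.001],
    [0,0,0.001],
    [0,0,0.001],
  ],
  turn=[
    [0,0,0],
    [0,0,0],
    [0,0,0],
  ],
)

```text
time_s: 5.68
position: [0.4444, 0.0068, 0.2242]
eef_rot: [0.0, 0.195, 0.981, -0.0]
contact_force: [0.6, -0.1, 4.6]
opening: -0.0
finger_force: 2.0
```

Emit:
play_rows(
  dp=[
    [0,0,0.001],
    [0,0,0.001],
    [0,0,0.001],
  ],
  turn=[
    [0,0,0],
    [0,0,0],
    [0,0,0],
  ],
)

```text
time_s: 5.93
position: [0.4443, 0.0068, 0.2212]
eef_rot: [0.0, 0.195, 0.981, -0.0]
contact_force: [0.1, 0.5, 4.5]
opening: -0.0002
finger_force: 2.0
```

Emit:
play_rows(
  dp=[
    [0,0,0.001],
    [0,0,0.001],
    [0,0,0.001],
  ],
  turn=[
    [0,0,0],
    [0,0,0],
    [0,0,0],
  ],
)

```text
time_s: 6.18
position: [0.4444, 0.0068, 0.2183]
eef_rot: [0.0, 0.195, 0.981, 0.0]
contact_force: [0.4, -0.1, 3.8]
opening: 0.0001
finger_force: 2.0
```

Emit:
play_rows(
  dp=[
    [0,0,0.001],
    [0,0,0.001],
    [0,0,0.001],
  ],
  turn=[
    [0,0,0],
    [0,0,0],
    [0,0,0],
  ],
)

```text
time_s: 6.43
position: [0.4444, 0.0068, 0.2152]
eef_rot: [0.0, 0.195, 0.981, -0.0]
contact_force: [0.6, -0.3, 4.4]
opening: 0.0003
finger_force: 2.0
```

Emit:
play_rows(
  dp=[
    [0,0,0.001],
    [0,0,0.001],
    [0,0,0],
  ],
  turn=[
    [0,0,0],
    [0,0,0],
    [0,0,0],
  ],
)

```text
time_s: 6.68
position: [0.4443, 0.0068, 0.2131]
eef_rot: [0.0, 0.195, 0.981, -0.0]
contact_force: [0.6, 0.1, 2.8]
opening: 0.0001
finger_force: 1.1
```

Emit:
play_rows(
  dp=[
    [0,0,0.001],
    [0,0,0.001],
    [0,0,0.001],
  ],
  turn=[
    [0,0,0],
    [0,0,0],
    [0,0,0],
  ],
)

```text
time_s: 6.93
position: [0.4443, 0.0069, 0.2103]
eef_rot: [0.0, 0.195, 0.981, -0.0]
contact_force: [0.6, -0.2, 3.6]
opening: -0.0
finger_force: 2.0
```

Emit:
play_rows(
  dp=[
    [0,0,0.001],
    [0,0,0.001],
  ],
  turn=[
    [0,0,0],
    [0,0,0],
  ],
)

```text
time_s: 7.1
position: [0.4444, 0.0068, 0.2083]
eef_rot: [0.0, 0.195, 0.981, 0.0]
contact_force: [0.3, -0.0, 3.5]
opening: 0.0006
finger_force: 2.0
```

Emit:
play_rows(
  dp=[
    [0,0,0.001],
    [0,0,0.001],
  ],
  turn=[
    [0,0,0],
    [0,0,0],
  ],
)

```text
time_s: 7.27
position: [0.4444, 0.0068, 0.2063]
eef_rot: [0.0, 0.195, 0.981, 0.0]
contact_force: [0.4, -0.3, 5.5]
opening: 0.0004
finger_force: 3.1
```

Emit:
play_rows(
  dp=[
    [0,0,0.0005],
  ],
  turn=[
    [0,0,0],
  ],
)

```text
time_s: 7.35
position: [0.4444, 0.0068, 0.206]
eef_rot: [0.0, 0.195, 0.981, -0.0]
contact_force: [0.2, -0.0, 7.8]
opening: 0.0
finger_force: 3.6
```

Emit:
play_rows(
  dp=[
    [0,0,-0.004],
    [0,0,-0.01],
    [0,0,-0.015],
    [0,0,-0.015],
    [0,0,-0.016],
    [0,0,0],
  ],
  turn=[
    [0,0,0],
    [0,0,0],
    [0,0,0],
    [0,0,0],
    [0,0,0],
    [0,0,0],
  ],
)

```text
time_s: 7.85
position: [0.4458, 0.0067, 0.2689]
eef_rot: [0.002, 0.195, 0.981, 0.0]
contact_force: [-0.2, 0.4, 0.5]
opening: 0.0002
finger_force: 0.0
```

Emit:
play_rows(
  dp=[
    [-0.02,0.0065,0],
    [-0.02,0.0065,0],
    [-0.02,0.0065,0],
    [-0.02,0.0065,0],
    [-0.02,0.0065,0],
    [-0.02,0.0065,0],
    [-0.02,0.0065,0],
    [0,0,0],
    [0,0,0],
  ],
  turn=[
    [0,0,0],
    [0,0,0],
    [0,0,0],
    [0,0,0],
    [0,0,0],
    [0,0,0],
    [0,0,0],
    [0,0,0],
    [0,0,0],
  ],
)

```text
time_s: 8.6
position: [0.591, -0.0046, 0.2645]
eef_rot: [-0.001, 0.195, 0.981, -0.0]
contact_force: [-0.5, -0.2, -1.1]
opening: 0.0003
finger_force: 0.0
```

```bash
python3 - <<'E'
from fit import *
import cv2
to([.5913,-.0049,.22])
a=ctrl.read_camera("scene")["color"][130:290,260:420,::-1];b=ctrl.read_camera("top")["color"][208:368,242:402,::-1]
cv2.imwrite("pics/c2.png",cv2.resize(np.hstack([a,b]),None,fx=2.5,fy=2.5,interpolation=cv2.INTER_CUBIC))
E
```

```text
t 8.6 pos [ 0.591  -0.0046  0.2645] F [-0.4731 -0.1845 -1.0511] M [-0.0255  0.0541  0.0228] open 0.00025987252933952075 dp [-0.0005 -0.0002  0.0445]
[[-0.9242  0.3819 -0.0025]
 [ 0.3819  0.9242  0.0004]
 [ 0.0025 -0.0006 -1.    ]]
```

View pics/c2.png

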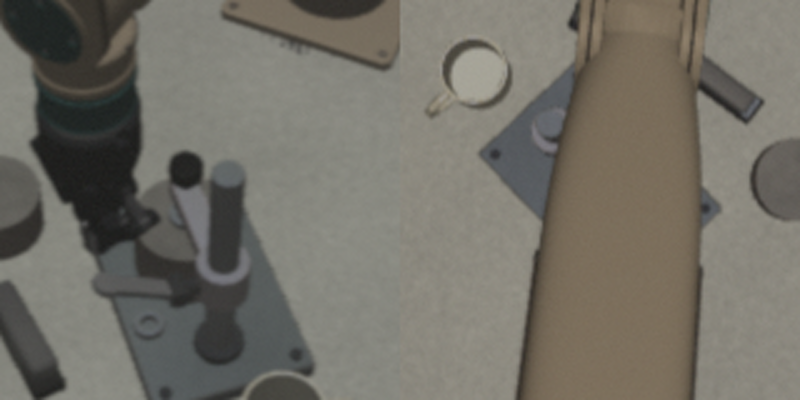

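The scene half shows the knob lowered to about (186,165), the foot on the core, and the fingertips above the lever end at about (100,285). Next is the descent onto the lever.

Emit:
play_rows(
  dp=[
    [0,0,0.01],
    [0,0,0.01],
    [0,0,0.01],
    [0,0,0.006],
    [0,0,0.004],
    [0,0,0],
  ],
  turn=[
    [0,0,0],
    [0,0,0],
    [0,0,0],
    [0,0,0],
    [0,0,0],
    [0,0,0],
  ],
)

```text
time_s: 9.2
position: [0.5899, -0.0044, 0.2241]
eef_rot: [-0.001, 0.195, 0.981, -0.0]
contact_force: [-0.7, 0.1, 0.0]
opening: -0.0001
finger_force: 0.0
```

Emit:
play_rows(
  dp=[
    [0,0,0.002],
    [0,0,0.002],
    [0,0,0.002],
    [0,0,0.002],
    [0,0,0.002],
  ],
  turn=[
    [0,0,0],
    [0,0,0],
    [0,0,0],
    [0,0,0],
    [0,0,0],
  ],
)

```text
time_s: 9.62
position: [0.5913, -0.0046, 0.2159]
eef_rot: [0.0, 0.195, 0.981, 0.0]
contact_force: [-0.5, -0.8, -0.6]
opening: -0.0
finger_force: 0.0
```

Emit:
play_rows(
  dp=[
    [0,0,0.002],
    [0,0,0.002],
    [0,0,0.002],
    [0,0,0.002],
    [0,0,0.002],
  ],
  turn=[
    [0,0,0],
    [0,0,0],
    [0,0,0],
    [0,0,0],
    [0,0,0],
  ],
)

```text
time_s: 10.03
position: [0.5926, -0.0053, 0.207]
eef_rot: [0.002, 0.195, 0.981, -0.0]
contact_force: [2.4, -2.6, 3.9]
opening: 0.0001
finger_force: 2.2
```

Emit:
play_rows(
  dp=[
    [0,0,0.002],
    [0,0,0.002],
    [0,0,0.002],
    [0,0,0.002],
    [0,0,0.002],
  ],
  turn=[
    [0,0,0],
    [0,0,0],
    [0,0,0],
    [0,0,0],
    [0,0,0],
  ],
)

```text
time_s: 10.45
position: [0.5904, -0.0042, 0.195]
eef_rot: [-0.001, 0.195, 0.981, 0.0]
contact_force: [-0.4, 0.2, 3.3]
opening: 0.0002
finger_force: 1.2
```

Emit:
play_rows(
  dp=[
    [0,0,0.002],
    [0,0,0.002],
    [0,0,0.002],
    [0,0,0.002],
    [0,0,0.002],
  ],
  turn=[
    [0,0,0],
    [0,0,0],
    [0,0,0],
    [0,0,0],
    [0,0,0],
  ],
)

```text
time_s: 10.87
position: [0.5911, -0.0046, 0.1856]
eef_rot: [0.0, 0.195, 0.981, -0.0]
contact_force: [0.2, -0.6, 2.5]
opening: 0.0001
finger_force: 1.2
```

Emit:
play_rows(
  dp=[
    [0,0,0.002],
    [0,0,0.002],
    [0,0,0.002],
    [0,0,0.002],
    [0,0,0.002],
  ],
  turn=[
    [0,0,0],
    [0,0,0],
    [0,0,0],
    [0,0,0],
    [0,0,0],
  ],
)

```text
time_s: 11.28
position: [0.5913, -0.0046, 0.1757]
eef_rot: [0.0, 0.195, 0.981, -0.0]
contact_force: [1.9, -0.7, 2.8]
opening: 0.0003
finger_force: 1.3
```

Emit:
play_rows(
  dp=[
    [0,0,0.001],
    [0,0,0.001],
    [0,0,0.001],
  ],
  turn=[
    [0,0,0],
    [0,0,0],
    [0,0,0],
  ],
)

```text
time_s: 11.53
position: [0.5912, -0.0046, 0.1728]
eef_rot: [0.0, 0.195, 0.981, -0.0]
contact_force: [1.4, -1.8, 2.4]
opening: 0.0
finger_force: 1.3
```

Emit:
play_rows(
  dp=[
    [0,0,0.001],
    [0,0,0.001],
    [0,0,0.001],
  ],
  turn=[
    [0,0,0],
    [0,0,0],
    [0,0,0],
  ],
)

```text
time_s: 11.78
position: [0.5912, -0.0046, 0.1698]
eef_rot: [0.0, 0.195, 0.981, -0.0]
contact_force: [1.6, -2.1, 4.1]
opening: 0.0
finger_force: 1.3
```

Emit:
play_rows(
  dp=[
    [0,0,0.001],
    [0,0,0.001],
  ],
  turn=[
    [0,0,0],
    [0,0,0],
  ],
)

```text
time_s: 11.95
position: [0.5912, -0.0046, 0.1679]
eef_rot: [0.0, 0.195, 0.981, -0.0]
contact_force: [1.7, -1.8, 3.3]
opening: 0.0
finger_force: 1.6
```

Emit:
play_rows(
  dp=[
    [0,0,0.001],
    [0,0,0.001],
  ],
  turn=[
    [0,0,0],
    [0,0,0],
  ],
)

```text
time_s: 12.12
position: [0.5912, -0.0046, 0.1659]
eef_rot: [0.0, 0.195, 0.981, -0.0]
contact_force: [2.1, -1.9, 2.9]
opening: 0.0003
finger_force: 1.6
```

Emit:
play_rows(
  dp=[
    [0,0,0.001],
  ],
  turn=[
    [0,0,0],
  ],
)

```text
time_s: 12.2
position: [0.5912, -0.0046, 0.1649]
eef_rot: [0.0, 0.195, 0.981, -0.0]
contact_force: [2.1, -3.3, 2.8]
opening: 0.0002
finger_force: 1.7
```

Emit:
play_rows(
  dp=[
    [0,0,0.001],
  ],
  turn=[
    [0,0,0],
  ],
)

```text
time_s: 12.28
position: [0.5912, -0.0046, 0.1638]
eef_rot: [0.0, 0.195, 0.981, -0.0]
contact_force: [1.7, -2.6, 3.0]
opening: -0.0001
finger_force: 1.7
```

Emit:
play_rows(
  dp=[
    [0,0,0.001],
  ],
  turn=[
    [0,0,0],
  ],
)

```text
time_s: 12.37
position: [0.5912, -0.0046, 0.1628]
eef_rot: [0.0, 0.195, 0.981, 0.0]
contact_force: [2.0, -2.4, 4.0]
opening: -0.0001
finger_force: 2.2
```

Emit:
play_rows(
  dp=[
    [0,0,0.0006],
  ],
  turn=[
    [0,0,0],
  ],
)

```text
time_s: 12.45
position: [0.5912, -0.0045, 0.1625]
eef_rot: [0.0, 0.195, 0.981, 0.0]
contact_force: [0.9, -0.8, 7.8]
opening: 0.0001
finger_force: 3.7
```

Emit:
play_rows(
  dp=[
    [0,0,0.0003],
    [0,0,0],
    [0,0,-0.004],
    [0,0,-0.015],
    [0,0,-0.02],
    [0,0,-0.025],
    [0,0,-0.03],
    [0,0,-0.03],
    [0,0,0],
  ],
  turn=[
    [0,0,0],
    [0,0,0],
    [0,0,0],
    [0,0,0],
    [0,0,0],
    [0,0,0],
    [0,0,0],
    [0,0,0],
    [0,0,0],
  ],
)

```text
time_s: 13.2
position: [0.5931, -0.0042, 0.2918]
eef_rot: [0.004, 0.194, 0.981, 0.001]
contact_force: [0.8, 0.2, 0.3]
opening: 0.0
finger_force: 0.0
```

```bash
python3 - <<'E'
from fit import *
import cv2
to([.59,-.12,.29])
a=ctrl.read_camera("scene")["color"][150:300,260:420,::-1]
cv2.imwrite("pics/c3.png",np.clip(1.5*cv2.resize(a,None,fx=4,fy=4,interpolation=cv2.INTER_CUBIC),0,255).astype(np.uint8))
E
```

```text
t 13.2 pos [ 0.5931 -0.0042  0.2918] F [0.8402 0.2402 0.3065] M [-0.015  -0.0157  0.0001] open 1.1265249886598069e-05 dp [-0.0412 -0.1082  0.0017]
[[-0.9243  0.3815  0.0079]
 [ 0.3815  0.9244  0.0003]
 [-0.0072  0.0033 -1.    ]]
```

View pics/c3.png

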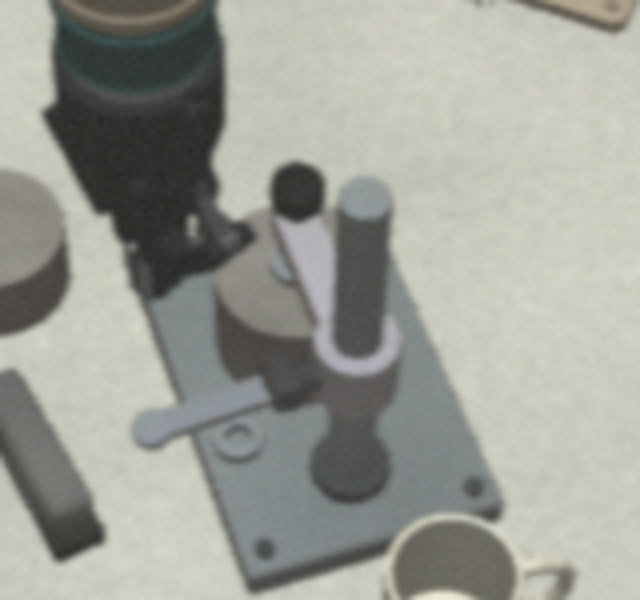

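The lever is down, with its end at about (150,430), the foot is on the core and the tool is clear. I'll check the lever angle against the calibration.

```bash
python3 - <<'E'
from fit import *
c=ctrl.read_camera("scene");T=c["world_from_camera"]
for h in(.179,.182):
  for a in(-.1,-.05,0.):
    p=R.from_euler('z',.7515).apply([.1,-.042-.076*np.cos(a),h-.041+.076*np.sin(a)])+[.4431,.0072,0]
    q=c["K"]@(T[:3,:3].T@(p-T[:3,3]));print(h,a,(q[:2]/q[2]-[259.6,149.6])*4)
  p=np.array([.4431,.0072,h]);q=c["K"]@(T[:3,:3].T@(p-T[:3,3]));print("knob",(q[:2]/q[2]-[259.6,149.6])*4)
E
```

```text
0.179 -0.1 [150.8496 430.6412]
0.179 -0.05 [150.0327 427.1238]
0.179 0.0 [149.5455 423.4833]
knob [295.875  183.6897]
0.182 -0.1 [150.5997 427.7449]
0.182 -0.05 [149.7804 424.2125]
0.182 0.0 [149.2915 420.5568]
knob [295.9233 180.3748]
```

```bash
python3 -c "
from cell import ctrl
print(ctrl.close_job())"
```

```text
the job is handed in; nothing more can be done
None
```

I lowered the foot onto the core with an estimated 3 N of contact, pressed the clamp lever down to its end stop to lock it, and backed the tool clear. The job was handed in at about 13 s, and I have not seen a verdict.

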